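Close the drilling jig's leaf and lock it with the ball-lock pin

TASK

Swing the leaf of the inclined drilling jig shut against its stop, so that its hole lines up with the hole in the bed. Then take the ball-lock pin out of its wooden rest by squeezing its two side buttons in, slide it with the buttons held in through both holes until its collar sits on the leaf, and let go so that the buttons spring out and the balls lock under the bed. Leave the other things on the bench where they are.

Things in the scene. Friction and masses are not known exactly. Their poses are not given: they have to be found in the camera images.
- jig_bed: the jig's steel bed, 190 mm uphill by 130 mm, fixed on a stand, inclined 30 degrees. Origin on the axis of its 20 mm hole at the upper face, 100 mm above the bench, near the bed's lower end. x points uphill, away from the robot; z out of the bed along the hole (up and towards the robot); y left. 22 mm thick round the hole, open below; other parts of it stay below z = 10 mm but for the stop
- jig_stop (a point): top of the round stop, 12 mm across, that the leaf comes to rest against, 18 mm above the bed, at x = 60 mm, y = -24 mm of the bed
- pin_home (a point): on the axis of the bed's hole, 11 mm above the bed (level with the leaf's top face): where the origin of the pin belongs when fully in. Its axes are those of the bed
- leaf (a joint): angle of the leaf, a steel bar 227 mm long, 30 to 44 mm wide, 10 mm thick, 1 mm above the bed, turning in the bed's plane about a pivot at bed x = 120 mm, y = 0 (pivot head 12 mm above the leaf). 0 = shut against the stop, holes aligned; positive, up to 0.9: its free, lower end is swung to the bed's +y. Stays where it is left; about 2 N at the knob moves it
- leaf_knob (a point): middle of the upright black knob on the leaf's free end, 190 mm from the pivot and 70 mm below (downhill of) the leaf's hole. The knob is a cylinder 20 mm across, standing square to the leaf; this point is 23 mm above the leaf's top face and the knob's top is 40 mm above that face
- leaf_hole (a point): centre of the 20 mm hole in the leaf, at its top face, 120 mm from the pivot
- rest: the wooden block, 75 x 75 x 75 mm, fixed, with a 29 mm upright hole, in which the pin stands, hanging by its collar on the block's top face. Origin at the centre of its underside
- pin: the ball-lock pin, 0.22 kg, 129 mm long, at first upright. Origin on its axis at the underside of its collar (40 mm across, 6 mm thick), z towards the handle. Shank 16 mm across to z = -46 mm, then a taper to 6 mm across at z = -66 mm. May be turned any way about its axis in the holes
- pin_grip (a point): middle of the handle, on the axis at z = 35 mm of the pin. Handle 30 mm (pin x) by 36 mm (pin y), z = 6 to 63 mm. The buttons are plates 12 mm wide in its +y and -y faces, z = 17 to 53 mm: 47 mm over both when out, flush with the handle at 36 mm when in. Pinching the handle across pin y presses both
- pin_balls (a point): between the two locking balls, on the axis at z = -40 mm of the pin. They stand out to +y and -y, 26 mm over both: they cannot pass the 20 mm holes unless both buttons are in, which draws them into the shank
- button_left (a joint): travel of the +y button: 0 = out (its ball out), 0.0055 m = flush (its ball in). Spring of 2 to 4.5 N; it carries its ball rigidly
- button_right (a joint): the same for the -y button
- hammer: bystander: a hammer, about 300 mm long; leave it
- screwdriver: bystander: a screwdriver, about 200 mm long; leave it
- wood_block: bystander: a wooden block 50 x 120 x 50 mm; leave it
- white_box: bystander: a white carton 100 x 170 x 55 mm; leave it
- tube: bystander: a short upright steel tube, 32 mm across, 70 mm tall; leave it
- angle_bar: bystander: an aluminium angle bar, 200 mm long, 35 mm high; leave it
- square: bystander: a small try square, 130 x 85 mm, 14 mm thick; leave it
Mind the look-alikes: they are no part of the job. There is more than one size of the pin; the one meant has the size given above.

How it is judged:
By the outcome, as a careful person would: the job done as asked, in the order asked, and still so for the second after the job is handed in, with the robot touching nothing.
It also fails if it takes over 54 s, if anything falls off the work surface, if the arm or the gripper's body presses on something with over 40 N, if the wrist force passes 120 N, or if a joint passes its speed limit or range.

ROBOT

A 7-joint arm with a two-finger parallel gripper is mounted at the origin on the work surface. World frame = base frame: x ahead of the robot, y to its left, z up, the work surface at z = 0. Lengths are in m, angles in rad, forces in N, time in s.
With the tool pointing down it reaches from about 0.4 to 0.875 m from the base axis. Payload 19.3 kg.
Tool frame: the origin (TCP) lies on the mounting face of the last link; the fingertips stand 173 mm ahead of it and the grasp point (between the pads) lies 155 mm ahead of it (bot.grip_point_offset is the distance from the TCP to the grasp point, in m); z points along the fingers, y is the line along which they close (so a half turn about z gives the same grasp; the last joint's range is limited). The gripper opens to 85 mm and grips with 20 to 120 N. Pads are 22 mm wide; open, the fingers measure 114 mm over their backs; the gripper's body (76 mm by 85 mm) begins 54 mm behind the grasp point. The pads swing forward as they close: fully open they stand 13 mm farther back than shut.
Start: joints at [1.161, 0.521, -0.036, 1.599, 0.021, 1.021, -0.113], TCP at [0.208, -0.589, 0.405] pointing down, gripper open.
Joint ranges: [-2.91, 2.91], [-0.3, 2.13], [-1.5, 1.42], [0.17, 2.43], [-1.26, 4.41], [0.16, 1.93], [-2.52, 2.52]. Speed limits (rad/s): [1.89, 1.89, 2.39, 2.39, 3.01, 3.01, 3.01].

INTERFACE

Orientations are given as [roll, pitch, yaw] about the fixed x, y, z axes, in that order (R = Rz(yaw) Ry(pitch) Rx(roll)).
In Python, from workcell import bot gives the robot as it stands.
- The arm moves only by the tool arm_command, never from a script. Its argument "deltas" is a list of rows, each a list of 3 entries, a list of its own where there are three numbers: the shift along the tool's x, y, z in cm, then the turn, a rotation vector about the tool's x, y, z in rad, then the finger opening in cm, from 0 to 8.54. In form: [[[tx, ty, tz], [rx, ry, rz], claw], ...]. A call has 1 to 20 rows; each row shifts and turns the commanded pose from where the row before left it, along the tool's axes as they then stand; what a row does not reach is not made up. A row lasts 1/10 s, in which the tool goes at most 50 mm and 8.59 degrees, less where a joint would pass 70% of its speed; a pose out of reach is approached as far as the arm can. A call with a gripper value outside its range is refused whole. The fingers move at their own pace and stop on an object; "newtons" is the grip in N (left out, the last holds). Time passes only in rows, so rows that do not move let the fingers close. It gives the time, the measured TCP pose, the force, the opening and the grip force at its end, in the units of the state.
- bot.observe(): the state, without advancing time (a new reading comes with each control period).
- bot.grab_frame(name): name is "scene" or "top" or "wrist"; returns a dict with "frame" (400x640x3 uint8, red, green, blue), "K" (3x3 intrinsics, pixels), "rvec" (rotation vector, rad) and "tvec" (3), from world to camera coordinates, as OpenCV has them; the wrist camera has in their place "T_tool_cam" (4x4, takes a point from camera to tool coordinates, whose origin is the TCP and whose axes are the flange's). Camera axes: x right, y down, z forward; pixel columns grow to the right and rows downward; lengths in m; the calibration is good to about 2 mm. The wrist camera is an equidistant fisheye: a pixel r from the principal point sees the ray r / f radians off the axis. A picture is of the moment at which its call begins: read the wrist's pose just before it. There is no depth.
- bot.job_done(): hands the job in; it is judged then, once.
Trained networks look in a picture, given as the dict that the camera call returned (one of the last four; its "shot" number tells which), for a name from the list of things; names that differ only in an ending like _2 or _b are one class to them, and where a whole thing is asked for, a point or a joint stands for the part that bears it (a point fixed in the world has none). Each returns a list of dicts, best first, with "p" (0 to 1); they miss things now and then, are a little off and sometimes report something else, mostly with a low value. They report only what shows in the picture. A call takes as long as a camera call. They do not tell look-alikes from the thing itself.
- bot.find_in(name, picture): "rect" ([left, top, width, height] in pixels, round what is visible of it).
- bot.mark_of(name, picture): "at" ([column, row] in pixels: a listed point, or the origin of a listed thing).
The state is a dict: "clock": time; "qpos": joint angles; "qd": joint speeds; "joint_efforts": joint torques, N m; "position": TCP position; "tool_rot": TCP orientation; "force": force on the tool from outside, world axes, zero at the start; "moment": the same for the moment, N m; "grip_width": finger opening in m; "finger_force": force on a finger pad.
Only numpy, scipy, OpenCV 4.12 (cv2) and the standard library are available. Lean on these libraries where they do the work, as an engineer would, in place of code of your own. Each camera call takes 0.05 s, during which the arm holds its last target. There are 200 camera calls.

## Working session

There is one attempt and no reset: what is moved stays moved. The work goes in short steps, Python scripts to look and compute and a tool call to move; the robot and the scene stay as the last step left them, time stands still between calls to the robot, and variables do not carry over. Pictures are saved under pics/ and viewed, at most 10 in all, crops included, and the job is handed in when it is done.

Besides the shell and the picture viewer there is one more tool, called after "Request:" as name([rows], argument=value, ...), one row to a line, values as JSON. arm_command: Moves the arm, as the interface text tells. Its arguments: {"type":"object","properties":{"deltas":{"type":"array","items":{"type":"array"}},"newtons":{"type":"number"}},"required":["deltas"]}

```bash
ls; mkdir -p pics; cat > h.py <<'E'
import numpy as np, cv2
from scipy.spatial.transform import Rotation as R
from workcell import bot
def proj_ray(f,px):
    K=f["K"]; Rm=cv2.Rodrigues(np.array(f["rvec"],float))[0]; t=np.array(f["tvec"],float)
    d=Rm.T@(np.linalg.inv(K)@np.array([px[0],px[1],1.])); c=-Rm.T@t
    return c,d/np.linalg.norm(d)
def atz(f,px,z):
    c,d=proj_ray(f,px); return c+d*(z-c[2])/d[2]
def wray(f,px,st):
    K=np.array(f["K"]); v=np.array([(px[0]-K[0,2])/K[0,0],(px[1]-K[1,2])/K[1,1]]); th=np.linalg.norm(v)
    d=np.r_[v/max(th,1e-9)*np.sin(th),np.cos(th)]
    T=np.array(f["T_tool_cam"]); Rt=R.from_euler('xyz',st["tool_rot"]).as_matrix()
    return Rt@T[:3,3]+st["position"], Rt@T[:3,:3]@d
def tri(rays):
    A=np.zeros((3,3));b=np.zeros(3)
    for c,d in rays:
        d=d/np.linalg.norm(d);M=np.eye(3)-np.outer(d,d);A+=M;b+=M@c
    x=np.linalg.solve(A,b); return x,[round(np.linalg.norm((np.eye(3)-np.outer(d,d)/(d@d))@(x-c))*1000,1) for c,d in rays]
def save(f,n): cv2.imwrite(f"pics/{n}.png",cv2.cvtColor(f["frame"],cv2.COLOR_RGB2BGR))
E
python3 - <<'E'
from h import *
s=bot.observe();print(s["position"],s["tool_rot"],s["clock"])
fs={}
for n in("scene","top"):
    f=bot.grab_frame(n);save(f,n);fs[n]=f
for n,f in fs.items():
    print(n,proj_ray(f,(320,200)))
    for k in("jig_bed","jig_stop","pin_home","leaf_knob","leaf_hole","rest","pin","pin_grip","pin_balls","tube"):
        print(k,[(round(m["p"],2),np.round(m["at"],1).tolist()) for m in bot.mark_of(k,f)[:4]])
a=cv2.imread("pics/scene.png");b=cv2.imread("pics/top.png")
E
```

```text
pics
[ 0.20823769 -0.58914867  0.40412317] [-3.14044133e+00  1.01547550e-04  3.39787276e-01] 0.0
scene (array([1.16992891, 0.40387885, 0.9323035 ]), array([-0.56475613, -0.36834248, -0.73849464]))
jig_bed [(0.81, [316.3, 207.6])]
jig_stop [(0.72, [298.4, 197.9]), (0.27, [251.1, 189.8])]
pin_home [(0.74, [314.1, 206.4]), (0.5, [457.1, 233.2])]
leaf_knob [(0.86, [362.1, 223.1])]
leaf_hole [(0.84, [332.2, 223.0])]
rest [(0.78, [248.7, 189.7])]
pin [(0.89, [285.5, 143.2]), (0.69, [250.7, 171.6]), (0.33, [252.1, 189.2])]
pin_grip [(0.56, [287.0, 130.8]), (0.54, [244.8, 164.9])]
pin_balls [(0.58, [286.5, 154.4]), (0.36, [331.4, 221.6])]
tube [(0.63, [312.2, 208.9]), (0.48, [315.2, 186.9]), (0.33, [299.4, 198.6])]
top (array([ 0.32796965, -0.04033803,  1.30101202]), array([ 0.19202005,  0.01651297, -0.98125207]))
jig_bed [(0.88, [310.0, 199.1])]
jig_stop [(0.58, [320.0, 184.5])]
pin_home [(0.98, [307.6, 193.9])]
leaf_knob [(0.66, [266.6, 203.1]), (0.21, [347.2, 251.4])]
leaf_hole [(0.58, [286.7, 187.0]), (0.39, [454.5, 280.6])]
rest [(0.92, [397.6, 211.4])]
pin [(0.8, [400.2, 260.2]), (0.54, [400.6, 207.5])]
pin_grip [(0.79, [402.3, 262.9]), (0.55, [404.4, 202.2])]
pin_balls []
tube [(0.58, [350.4, 255.3]), (0.2, [307.9, 196.7])]
```

View pics/scene.png

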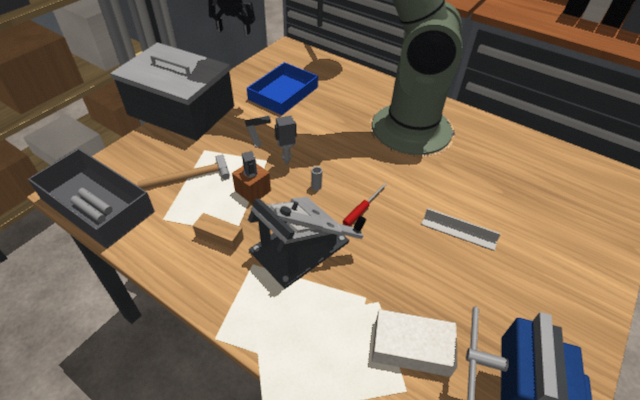

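View pics/top.png

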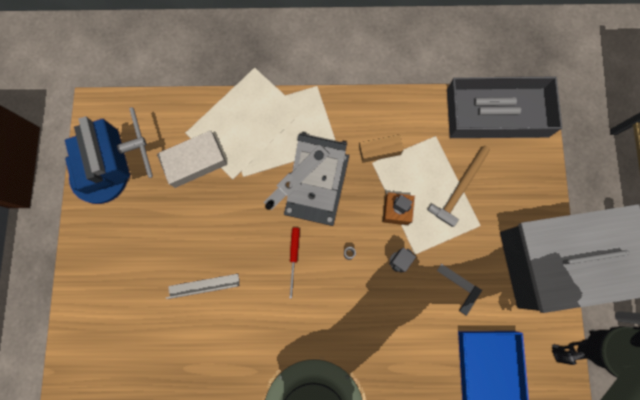

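The top view shows the jig at about (318,180), with its pivot at (319,155), bed hole near (310,195) and the leaf swung left with its knob at (269,204). The pin in the wooden rest is at about (401,205). A look-alike pin stands free at (403,260).

```bash
cat > m.py <<'E'
from h import *
import sys
sc=bot.grab_frame("scene");tp=bot.grab_frame("top")
def pt(n,i=0,j=0):
    a=bot.mark_of(n,sc);b=bot.mark_of(n,tp)
    return a,b
for n in("jig_bed","pin_home","jig_stop","leaf_knob","leaf_hole","rest","pin","pin_grip"):
    a,b=pt(n)
    for A in a[:2]:
        for B in b[:2]:
            x,e=tri([proj_ray(sc,A["at"]),proj_ray(tp,B["at"])])
            if max(e)<8: print(n,round(A["p"],2),round(B["p"],2),np.round(x,4),e)
a=sc["frame"][120:280,220:400];b=tp["frame"][120:280,250:430]
o=np.vstack([cv2.resize(q,None,fx=4.2,fy=3.7,interpolation=cv2.INTER_CUBIC)[:,:] for q in (b,)])
cv2.imwrite("pics/crop1.png",cv2.cvtColor(o,cv2.COLOR_RGB2BGR))
print(np.round(tri([proj_ray(tp,(310,195)),proj_ray(sc,(314,206))])[0],3), "hole")
E
python3 m.py
```

```text
jig_bed 0.8 0.88 [0.5699 0.0055 0.1144] [np.float64(1.2), np.float64(1.2)]
pin_home 0.9 0.8 [ 0.5628 -0.      0.1106] [np.float64(2.8), np.float64(2.8)]
jig_stop 0.68 0.94 [ 0.6065 -0.0279  0.1551] [np.float64(3.5), np.float64(3.5)]
leaf_knob 0.89 0.65 [0.5489 0.1197 0.1096] [np.float64(3.4), np.float64(3.4)]
leaf_hole 0.88 0.64 [0.5961 0.0704 0.1249] [np.float64(6.2), np.float64(6.2)]
rest 0.71 0.58 [ 0.5446 -0.2434 -0.005 ] [np.float64(4.0), np.float64(4.0)]
pin 0.9 0.49 [ 0.5448 -0.2412  0.0858] [np.float64(3.4), np.float64(3.4)]
pin 0.89 0.6 [ 0.3973 -0.2369  0.0862] [np.float64(0.2), np.float64(0.2)]
pin_grip 0.94 0.9 [ 0.3892 -0.2409  0.127 ] [np.float64(1.4), np.float64(1.4)]
pin_grip 0.55 0.59 [ 0.5511 -0.2404  0.1224] [np.float64(1.1), np.float64(1.1)]
[0.574 0.003 0.123] hole
```

View pics/crop1.png

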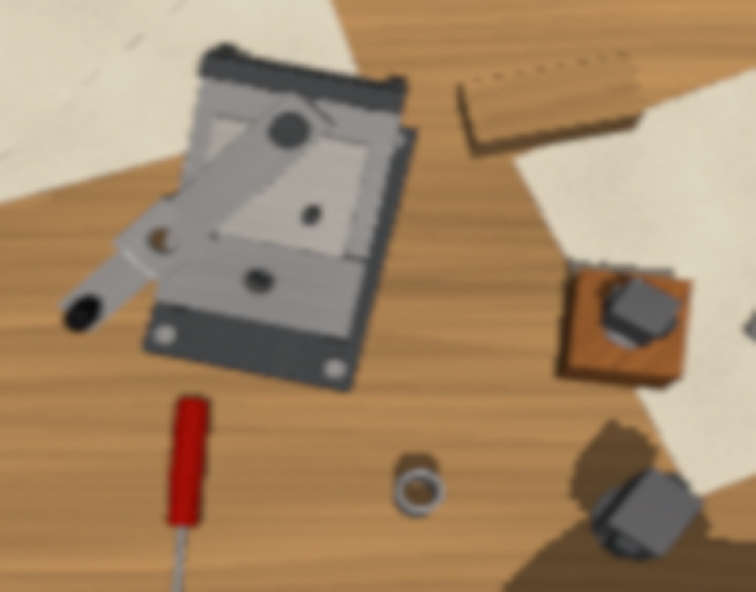

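```bash
cat >> h.py <<'E'
def bedT(x,y,yaw):
    T=np.eye(4);T[:3,:3]=R.from_euler('z',yaw).as_matrix()@R.from_euler('y',-np.pi/6).as_matrix();T[:3,3]=[x,y,.1];return T
def proj(f,P): return cv2.projectPoints(np.array(P,float).reshape(-1,3),np.array(f["rvec"],float),np.array(f["tvec"],float),np.array(f["K"]),None)[0].reshape(-1,2)
def rows(p1,R1,N,st=None):
    """constant row, repeated N times, from the measured pose to target TCP pose"""
    st=st or bot.observe(); R0=R.from_euler('xyz',st["tool_rot"]).as_matrix()
    w=R.from_matrix(R0.T@R1).as_rotvec()/N; S=sum(R.from_rotvec(w*k).as_matrix() for k in range(N))
    v=np.linalg.solve(S,R0.T@(np.array(p1)-st["position"]))
    print(N,"x",np.round(v*100,3).tolist(),np.round(w,4).tolist(),"norms mm,deg",np.linalg.norm(v)*1000,np.degrees(np.linalg.norm(w)))
def toolR(z,y):
    z=np.array(z)/np.linalg.norm(z);y=np.array(y)-z*np.dot(y,z);y/=np.linalg.norm(y);return np.c_[np.cross(y,z),y,z]
E
python3 - <<'E'
from h import *
from scipy.optimize import least_squares
tp=bot.grab_frame("top");sc=bot.grab_frame("scene")
def pts(p):
    T=bedT(*p[:3]);th=p[3]
    kn=lambda r,z:[.12-r*np.cos(th),r*np.sin(th),z]
    L=[[0,0,0],[.12,0,.023],[.06,-.024,.018],kn(.19,.051),kn(.12,.011)]
    return [T[:3,:3]@l+T[:3,3] for l in L]+[T[:3,:3]@kn(.19,.034)+T[:3,3]]
o=np.array([(311.7,195.7),(318.8,155.1),(324.3,177.8),(270.2,204.3),(288.5,185)])
os=np.array([(314,206.4),(298.4,197.9),(362.1,223.1),(332.2,223)])
def res(p):
    P=pts(p);a=(proj(tp,P[:5])-o);b=proj(sc,[P[0],P[2],P[5],P[4]])-os
    return np.r_[a.ravel(),.5*b.ravel()]
r=least_squares(res,[.565,0,-.15,.7],loss='soft_l1');print(np.round(r.x,4));print(np.round(r.fun.reshape(-1,2),1))
np.save("bed.npy",r.x)
T=bedT(*r.x[:3]);P=pts(r.x);print(np.round(P,3))
# look pose over the pin and the jig
rows([.46,-.24,.42],toolR([0,0,-1],R.from_euler('xyz',bot.observe()["tool_rot"]).as_matrix()[:,1]),10)
print(np.round(bot.grab_frame("wrist")["T_tool_cam"],3))
E
```

```text
[ 5.750e-01  5.000e-04 -2.102e-01  5.983e-01]
[[ 0.7  0. ]
 [-0.   0.3]
 [-0.2  0.7]
 [-1.8  2.3]
 [ 0.2 -0.1]
 [ 0.2  2.7]
 [-1.7  2.5]
 [-1.6  0.3]
 [-1.2  1. ]]
[[ 0.575  0.     0.1  ]
 [ 0.665 -0.019  0.18 ]
 [ 0.612 -0.032  0.146]
 [ 0.541  0.117  0.126]
 [ 0.601  0.064  0.12 ]
 [ 0.549  0.115  0.111]]
10 x [3.537, -2.454, -0.153] [0.0, 0.0, -0.0] norms mm,deg 43.08246459611029 0.0005949406770739362
[[-0.001 -0.966 -0.26   0.066]
 [ 1.    -0.001 -0.001 -0.001]
 [ 0.    -0.26   0.966  0.03 ]
 [ 0.     0.     0.     1.   ]]
```

Request:
arm_command([
  [[3.5,-2.45,-0.15],[0,0,0],8.5],
  [[3.5,-2.45,-0.15],[0,0,0],8.5],
  [[3.5,-2.45,-0.15],[0,0,0],8.5],
  [[3.5,-2.45,-0.15],[0,0,0],8.5],
  [[3.5,-2.45,-0.15],[0,0,0],8.5],
  [[3.5,-2.45,-0.15],[0,0,0],8.5],
  [[3.5,-2.45,-0.15],[0,0,0],8.5],
  [[3.5,-2.45,-0.15],[0,0,0],8.5],
  [[3.5,-2.45,-0.15],[0,0,0],8.5],
  [[3.5,-2.45,-0.15],[0,0,0],8.5],
  [[0,0,0],[0,0,0],8.5],
  [[0,0,0],[0,0,0],8.5],
])

```text
clock: 3.35
position: [0.457, -0.241, 0.4197]
tool_rot: [3.142, -0.0, 0.342]
force: [-0.3, 0.0, 0.3]
grip_width: 0.0849
finger_force: 0.0
```

```bash
cat > look.py <<'E'
from h import *
import sys
st=bot.observe();f=bot.grab_frame("wrist");save(f,sys.argv[1])
print(np.round(st["position"],4),np.round(st["tool_rot"],3),st["clock"])
for n in("pin_home","jig_stop","leaf_knob","leaf_hole","rest","pin","pin_grip"):
    print(n,[(round(m["p"],2),np.round(m["at"],1).tolist()) for m in bot.mark_of(n,f)[:3]])
T=bedT(*np.load("bed.npy")[:3])
sv=np.load("bed.npy");th=sv[3]
def show(n,z):
    for m in bot.mark_of(n,f)[:2]:
        c,d=wray(f,m["at"],st);print(n,"at z",z,np.round(c+d*(z-c[2])/d[2],4))
show("rest",0);show("pin",.075);show("pin_grip",.11)
def bedpt(n,h):
    for m in bot.mark_of(n,f)[:1]:
        c,d=wray(f,m["at"],st);z=T[:3,2];o=T[:3,3]+h*z;x=c+d*(((o-c)@z)/(d@z));print(n,"in bed",np.round(T[:3,:3].T@(x-T[:3,3]),4))
bedpt("pin_home",.011);bedpt("jig_stop",.018);bedpt("leaf_knob",.034);bedpt("leaf_hole",.011)
k=[.12-.19*np.cos(th),.19*np.sin(th)]
print("knob expected bed",k)
E
python3 look.py w1; python3 - <<'E'
from h import *
bed=np.load("bed.npy");T=bedT(*bed[:3]);th=bed[3]
kn=T[:3,:3]@[.12-.19*np.cos(th),.19*np.sin(th),.034]+T[:3,3]
Rt=toolR(-T[:3,2],-T[:3,:3]@[np.sin(th),np.cos(th),0])
rows(kn+T[:3,2]*(.155+.09),Rt,16)
E
```

```text
[ 0.457  -0.241   0.4197] [ 3.142 -0.     0.342] 3.35
pin_home [(0.56, [126.0, 9.7])]
jig_stop []
leaf_knob [(0.92, [56.5, 21.7])]
leaf_hole []
rest [(0.96, [342.0, 101.6])]
pin [(0.96, [344.9, 97.5]), (0.65, [385.8, 247.7])]
pin_grip [(0.82, [348.0, 96.6]), (0.67, [416.2, 226.0])]
rest at z 0 [ 0.5505 -0.2436  0.    ]
pin at z 0.075 [ 0.5493 -0.24    0.075 ]
pin at z 0.075 [ 0.413  -0.3415  0.075 ]
pin_grip at z 0.11 [ 0.5477 -0.2399  0.11  ]
pin_grip at z 0.11 [ 0.4562 -0.3483  0.11  ]
pin_home in bed [0.004  0.0066 0.011 ]
leaf_knob in bed [-0.0347  0.1078  0.034 ]
knob expected bed [np.float64(-0.03699142850771256), np.float64(0.10702192006831018)]
16 x [-0.814, -2.413, 0.671] [0.0008, 0.0346, 0.07] norms mm,deg 26.337877798674462 4.475332750377109
```

View pics/w1.png

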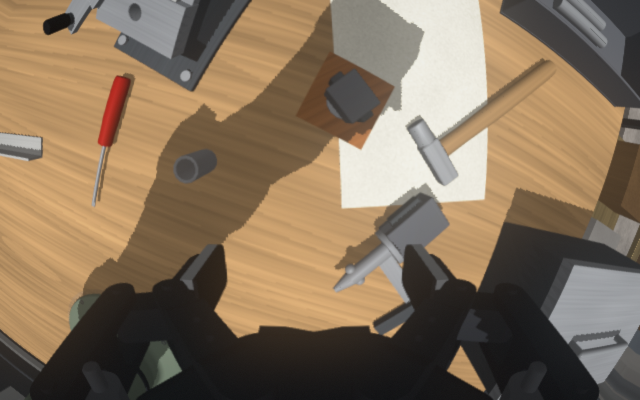

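The wrist view shows the pin handle in its rest at (350,97), the look-alike at (415,225) and the knob at (57,22). The knob and rest positions agree with the fit.

Request:
arm_command([
  [[-0.814,-2.413,0.671],[0,0.0346,0.07],4],
  [[-0.814,-2.413,0.671],[0,0.0346,0.07],4],
  [[-0.814,-2.413,0.671],[0,0.0346,0.07],4],
  [[-0.814,-2.413,0.671],[0,0.0346,0.07],4],
  [[-0.814,-2.413,0.671],[0,0.0346,0.07],4],
  [[-0.814,-2.413,0.671],[0,0.0346,0.07],4],
  [[-0.814,-2.413,0.671],[0,0.0346,0.07],4],
  [[-0.814,-2.413,0.671],[0,0.0346,0.07],4],
  [[-0.814,-2.413,0.671],[0,0.0346,0.07],4],
  [[-0.814,-2.413,0.671],[0,0.0346,0.07],4],
  [[-0.814,-2.413,0.671],[0,0.0346,0.07],4],
  [[-0.814,-2.413,0.671],[0,0.0346,0.07],4],
  [[-0.814,-2.413,0.671],[0,0.0346,0.07],4],
  [[-0.814,-2.413,0.671],[0,0.0346,0.07],4],
  [[-0.814,-2.413,0.671],[0,0.0346,0.07],4],
  [[-0.814,-2.413,0.671],[0,0.0346,0.07],4],
  [[0,0,0],[0,0,0],4],
  [[0,0,0],[0,0,0],4],
])

```text
clock: 5.9
position: [0.4002, 0.0605, 0.3342]
tool_rot: [-2.964, -0.357, -0.593]
force: [-0.7, -0.8, -0.0]
grip_width: 0.0398
finger_force: 0.0
```

```bash
python3 look.py w2; python3 - <<'E'
from h import *
bed=np.load("bed.npy");T=bedT(*bed[:3]);th=bed[3]
print(bot.observe()["qpos"].round(2))
kn=T[:3,:3]@[.12-.19*np.cos(th),.19*np.sin(th),.034]+T[:3,3]
Rt=toolR(-T[:3,2],-T[:3,:3]@[np.sin(th),np.cos(th),0])
rows(kn+T[:3,2]*(.155),Rt,6)
E
```

```text
[0.4002 0.0605 0.3342] [-2.964 -0.357 -0.593] 5.9
pin_home [(0.73, [314.3, 97.1])]
jig_stop [(0.81, [318.3, 14.3]), (0.51, [316.2, 99.3])]
leaf_knob [(0.76, [207.1, 191.3])]
leaf_hole [(0.65, [228.7, 105.3])]
rest [(0.93, [502.8, 61.2]), (0.61, [367.2, 298.4])]
pin [(0.95, [525.2, 22.7]), (0.75, [625.1, 111.3]), (0.52, [536.3, 6.1])]
pin_grip [(0.57, [537.8, 6.7]), (0.55, [613.6, 83.3])]
rest at z 0 [ 0.5451 -0.2388  0.    ]
rest at z 0 [0.3983 0.0609 0.    ]
pin at z 0.075 [ 0.5516 -0.2443  0.075 ]
pin at z 0.075 [ 0.4083 -0.3029  0.075 ]
pin_grip at z 0.11 [ 0.5487 -0.2408  0.11  ]
pin_grip at z 0.11 [ 0.4444 -0.2661  0.11  ]
pin_home in bed [-0.0005  0.0036  0.011 ]
jig_stop in bed [ 0.0593 -0.022   0.018 ]
leaf_knob in bed [-0.0352  0.1084  0.034 ]
leaf_hole in bed [0.0194 0.0693 0.011 ]
knob expected bed [np.float64(-0.03699142850771256), np.float64(0.10702192006831018)]
[-0.86  0.28  0.59  2.38  0.07  0.17 -2.52]
6 x [-0.432, -1.332, 1.786] [0.0047, 0.0216, 0.0391] norms mm,deg 22.69453311662765 2.574834679737171
```

View pics/w2.png

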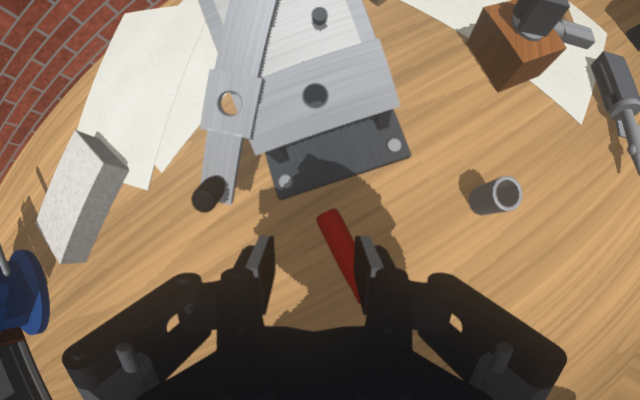

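The wrist view shows the knob at (207,191), the bed hole at (315,96) and the stop at (319,15). They agree with the fitted bed. The arm ran into joint limits (q7, q6), so I'll use the opposite finger yaw with a vertical tool for the leaf push.

```bash
python3 - <<'E'
from h import *
b=np.load("bed.npy");
T=bedT(*b[:3]);th=b[3]
b[3]=th=np.arctan2(.1077,.1555);np.save("bed.npy",b);print(th)
st=bot.observe()
kn=T[:3,:3]@[.12-.19*np.cos(th),.19*np.sin(th),.011+.030]+T[:3,3];print("kn",kn)
t=T[:3,:3]@[np.sin(th),np.cos(th),0];yw=np.arctan2(t[1],t[0]);print("yaw t",yw)
D=lambda a:toolR([0,0,-1],[np.cos(a),np.sin(a),0])
up=kn+[0,0,.155+.09]
rows([.46,.05,.36],D(-.75),12)
s2=dict(position=np.array([.46,.05,.36]),tool_rot=R.from_matrix(D(-.75)).as_euler('xyz'))
rows(up,D(yw),14,s2)
E
```

```text
0.6057452788222868
kn [0.54690026 0.11710439 0.11740963]
yaw t 0.8202919481272987
12 x [0.572, 0.13, -0.102] [0.0088, -0.0348, -0.1138] norms mm,deg 5.950419395924427 6.836171609200129
14 x [0.546, 0.678, -0.017] [0.0, 0.0, -0.1122] norms mm,deg 8.707259982461172 6.426507230790728
```

Request:
arm_command([
  [[0.572,0.13,-0.102],[0.0088,-0.0348,-0.1138],4],
  [[0.572,0.13,-0.102],[0.0088,-0.0348,-0.1138],4],
  [[0.572,0.13,-0.102],[0.0088,-0.0348,-0.1138],4],
  [[0.572,0.13,-0.102],[0.0088,-0.0348,-0.1138],4],
  [[0.572,0.13,-0.102],[0.0088,-0.0348,-0.1138],4],
  [[0.572,0.13,-0.102],[0.0088,-0.0348,-0.1138],4],
  [[0.572,0.13,-0.102],[0.0088,-0.0348,-0.1138],4],
  [[0.572,0.13,-0.102],[0.0088,-0.0348,-0.1138],4],
  [[0.572,0.13,-0.102],[0.0088,-0.0348,-0.1138],4],
  [[0.572,0.13,-0.102],[0.0088,-0.0348,-0.1138],4],
  [[0.572,0.13,-0.102],[0.0088,-0.0348,-0.1138],4],
  [[0.572,0.13,-0.102],[0.0088,-0.0348,-0.1138],4],
])

```text
clock: 7.85
position: [0.4602, 0.0499, 0.3599]
tool_rot: [-3.141, 0.001, 0.824]
force: [-0.8, 0.0, -0.2]
grip_width: 0.0401
finger_force: 0.0
```

Request:
arm_command([
  [[0.546,0.678,0],[0,0,-0.1122],4],
  [[0.546,0.678,0],[0,0,-0.1122],4],
  [[0.546,0.678,0],[0,0,-0.1122],4],
  [[0.546,0.678,0],[0,0,-0.1122],4],
  [[0.546,0.678,0],[0,0,-0.1122],4],
  [[0.546,0.678,0],[0,0,-0.1122],4],
  [[0.546,0.678,0],[0,0,-0.1122],4],
  [[0.546,0.678,0],[0,0,-0.1122],4],
  [[0.546,0.678,0],[0,0,-0.1122],4],
  [[0.546,0.678,0],[0,0,-0.1122],4],
  [[0.546,0.678,0],[0,0,-0.1122],4],
  [[0.546,0.678,0],[0,0,-0.1122],4],
  [[0.546,0.678,0],[0,0,-0.1122],4],
  [[0.546,0.678,0],[0,0,-0.1122],4],
  [[0,0,0],[0,0,0],4],
])

```text
clock: 9.35
position: [0.547, 0.1178, 0.3597]
tool_rot: [3.141, -0.0, 2.393]
force: [-0.3, -1.3, -0.3]
grip_width: 0.0396
finger_force: 0.0
```

```bash
python3 look.py w3; python3 - <<'E'
from h import *
b=np.load("bed.npy");T=bedT(*b[:3]);th=b[3]
print(bot.observe()["qpos"].round(2))
def tgt(th,dt=0):
    kn=T[:3,:3]@[.12-.19*np.cos(th),.19*np.sin(th),.041]+T[:3,3]
    t=T[:3,:3]@[np.sin(th),np.cos(th),0];yw=np.arctan2(t[1],t[0])
    return kn+t*dt+[0,0,.155],toolR([0,0,-1],[np.cos(yw),np.sin(yw),0])
p,Rm=tgt(th);rows(p,Rm,5)
E
```

```text
[0.547  0.1178 0.3597] [ 3.141 -0.     2.393] 9.35
pin_home []
jig_stop []
leaf_knob [(0.56, [315.0, 212.2])]
leaf_hole [(0.69, [310.9, 304.1])]
rest []
pin [(0.93, [49.1, 314.2])]
pin_grip [(0.9, [60.8, 334.8])]
pin at z 0.075 [ 0.4145 -0.2775  0.075 ]
pin_grip at z 0.11 [ 0.4531 -0.2329  0.11  ]
leaf_knob in bed [-0.0375  0.1089  0.034 ]
leaf_hole in bed [0.0214 0.0678 0.011 ]
knob expected bed [np.float64(-0.03619481675399783), np.float64(0.10818123321161137)]
[ 0.04  0.51 -0.5   1.8   0.3   0.9   0.23]
5 x [0.005, 0.001, 1.751] [0.0, 0.0001, -0.0002] norms mm,deg 17.51244612282673 0.014617389339348658
```

Request:
arm_command([
  [[0,0,1.75],[0,0,0],4],
  [[0,0,1.75],[0,0,0],4],
  [[0,0,1.75],[0,0,0],4],
  [[0,0,1.75],[0,0,0],4],
  [[0,0,1.75],[0,0,0],4],
  [[0,0,0],[0,0,0],4],
])

```text
clock: 10.7
position: [0.5465, 0.1167, 0.2707]
tool_rot: [-3.139, -0.001, 2.39]
force: [0.4, 0.5, -0.0]
grip_width: 0.0403
finger_force: 0.0
```

```bash
python3 - <<'E'
from h import *
b=np.load("bed.npy");T=bedT(*b[:3]);th=b[3]
def tgt(th,dt=0):
    kn=T[:3,:3]@[.12-.19*np.cos(th),.19*np.sin(th),.041]+T[:3,3]
    t=T[:3,:3]@[np.sin(th),np.cos(th),0];yw=np.arctan2(t[1],t[0])
    return kn+t*dt+[0,0,.155],toolR([0,0,-1],[np.cos(yw),np.sin(yw),0])
st=bot.observe()
a=np.linspace(th,0.03,6)[1:]
for i,x in enumerate(a):
    p,Rm=tgt(x,-.009);rows(p,Rm,3,st);st=dict(position=p,tool_rot=R.from_matrix(Rm).as_euler('xyz'))
p,Rm=tgt(0,-.010);rows(p,Rm,2,st)
E
```

```text
3 x [-0.036, -0.976, 0.205] [-0.0008, -0.0005, -0.036] norms mm,deg 9.974942174980407 2.0622604424179474
3 x [-0.043, -0.716, 0.137] [-0.0, -0.0, -0.0348] norms mm,deg 7.299756596386677 1.9927074233630726
3 x [-0.043, -0.722, 0.098] [-0.0, -0.0, -0.0341] norms mm,deg 7.299693289889638 1.9527205390300442
3 x [-0.042, -0.727, 0.056] [-0.0, -0.0, -0.0336] norms mm,deg 7.2996463708642 1.9245631883630692
3 x [-0.042, -0.729, 0.015] [-0.0, -0.0, -0.0333] norms mm,deg 7.299616700412473 1.9087233102244654
2 x [-0.015, -0.335, -0.005] [-0.0, -0.0, -0.013] norms mm,deg 3.352936934356176 0.7443498283569334
```

Request:
arm_command([
  [[-0.036,-0.976,0.205],[0,0,-0.036],4],
  [[-0.036,-0.976,0.205],[0,0,-0.036],4],
  [[-0.036,-0.976,0.205],[0,0,-0.036],4],
  [[-0.043,-0.716,0.137],[0,0,-0.035],4],
  [[-0.043,-0.716,0.137],[0,0,-0.035],4],
  [[-0.043,-0.716,0.137],[0,0,-0.035],4],
  [[-0.043,-0.722,0.098],[0,0,-0.034],4],
  [[-0.043,-0.722,0.098],[0,0,-0.034],4],
  [[-0.043,-0.722,0.098],[0,0,-0.034],4],
  [[-0.042,-0.727,0.056],[0,0,-0.034],4],
  [[-0.042,-0.727,0.056],[0,0,-0.034],4],
  [[-0.042,-0.727,0.056],[0,0,-0.034],4],
  [[-0.042,-0.729,0.015],[0,0,-0.033],4],
  [[-0.042,-0.729,0.015],[0,0,-0.033],4],
  [[-0.042,-0.729,0.015],[0,0,-0.033],4],
])

```text
clock: 12.2
position: [0.4957, 0.0142, 0.258]
tool_rot: [3.141, 0.002, 2.907]
force: [0.7, 1.4, -1.3]
grip_width: 0.04
finger_force: 0.7
```

Request:
arm_command([
  [[-0.01,-0.3,0],[0,0,-0.013],4],
  [[-0.01,-0.2,0],[0,0,0],4],
])

```text
clock: 12.4
position: [0.4949, 0.0105, 0.2579]
tool_rot: [3.139, 0.002, 2.92]
force: [1.1, 17.3, -2.4]
grip_width: 0.0399
finger_force: 8.5
```

```bash
python3 look.py w4; python3 -c "
from h import *
s=bot.observe();print(s['force'],s['qpos'].round(2))"
```

```text
[0.4949 0.0105 0.2579] [3.139e+00 2.000e-03 2.920e+00] 12.4
pin_home []
jig_stop []
leaf_knob [(0.82, [334.0, 263.4])]
leaf_hole []
rest [(0.61, [95.7, 299.6])]
pin [(0.65, [53.5, 338.6])]
pin_grip [(0.6, [34.2, 364.0])]
rest at z 0 [ 0.5479 -0.2418 -0.    ]
pin at z 0.075 [ 0.547 -0.245  0.075]
pin_grip at z 0.11 [ 0.5506 -0.2454  0.11  ]
leaf_knob in bed [-0.0707  0.004   0.034 ]
knob expected bed [np.float64(-0.03619481675399783), np.float64(0.10818123321161137)]
[1.29808911 8.78143612 0.26477438] [ 0.29  0.6  -0.57  2.03  0.52  0.65  0.72]
```

```bash
python3 - <<'E'
from h import *
st=bot.observe();Rm=R.from_euler('xyz',st["tool_rot"]).as_matrix()
p=st["position"]+Rm@[0,.007,-.10]
s2=dict(position=p,tool_rot=st["tool_rot"])
rows([.548,-.241,.37],toolR([0,0,-1],[np.cos(-.4),np.sin(-.4),0]),14,s2)
E
```

```text
14 x [-2.023, -0.714, -0.086] [0.0002, -0.0, 0.1249] norms mm,deg 21.466891957817204 7.157696904185798
```

Request:
arm_command([
  [[0,0.4,0],[0,0,0],4],
  [[0,0.3,0],[0,0,0],4],
  [[0,0,-2.5],[0,0,0],4],
  [[0,0,-2.5],[0,0,0],4],
  [[0,0,-2.5],[0,0,0],4],
  [[0,0,-2.5],[0,0,0],4],
])

```text
clock: 13.75
position: [0.4959, 0.0164, 0.3583]
tool_rot: [-3.141, 0.0, 2.919]
force: [1.2, -0.8, 0.4]
grip_width: 0.0397
finger_force: 0.0
```

Request:
arm_command([
  [[-2.02,-0.71,-0.09],[0,0,0.125],8],
  [[-2.02,-0.71,-0.09],[0,0,0.125],8],
  [[-2.02,-0.71,-0.09],[0,0,0.125],8],
  [[-2.02,-0.71,-0.09],[0,0,0.125],8],
  [[-2.02,-0.71,-0.09],[0,0,0.125],8],
  [[-2.02,-0.71,-0.09],[0,0,0.125],8],
  [[-2.02,-0.71,-0.09],[0,0,0.125],8],
  [[-2.02,-0.71,-0.09],[0,0,0.125],8],
  [[-2.02,-0.71,-0.09],[0,0,0.125],8],
  [[-2.02,-0.71,-0.09],[0,0,0.125],8],
  [[-2.02,-0.71,-0.09],[0,0,0.125],8],
  [[-2.02,-0.71,-0.09],[0,0,0.125],8],
  [[-2.02,-0.71,-0.09],[0,0,0.125],8],
  [[-2.02,-0.71,-0.09],[0,0,0.125],8],
  [[0,0,0],[0,0,0],8],
  [[0,0,0],[0,0,0],8],
])

```text
clock: 15.35
position: [0.5477, -0.2415, 0.37]
tool_rot: [3.141, -0.0, 1.17]
force: [0.2, 0.2, -0.5]
grip_width: 0.0801
finger_force: 0.0
```

```bash
python3 look.py w5; python3 - <<'E'
from h import *
st=bot.observe();f=bot.grab_frame("wrist");K=np.array(f["K"]);T=np.array(f["T_tool_cam"]);Rt=R.from_euler('xyz',st["tool_rot"]).as_matrix()
print(st["qpos"].round(2))
# metric top-down remap at handle-top height z=.138, 0.2mm/px... 
def ortho(z,n=300,s=.0003,c=(.548,-.241)):
    v,u=np.mgrid[0:n,0:n]; P=np.stack([c[0]-(v-n/2)*s,c[1]-(u-n/2)*s,np.full((n,n),z)],-1)
    q=((P-st["position"])@Rt-T[:3,3])@T[:3,:3]
    th=np.arctan2(np.hypot(q[...,0],q[...,1]),q[...,2]);r=np.hypot(q[...,0],q[...,1])
    return cv2.remap(f["frame"],(K[0,2]+K[0,0]*th*q[...,0]/r).astype('f4'),(K[1,2]+K[1,1]*th*q[...,1]/r).astype('f4'),cv2.INTER_CUBIC)
o=np.hstack([ortho(.138),ortho(.081)])
cv2.imwrite("pics/ortho.png",cv2.cvtColor(o,cv2.COLOR_RGB2BGR))
sc=bot.grab_frame("top")
for n in("leaf_knob","leaf_hole"):
    print(n,[(round(m["p"],2),np.round(m["at"],1)) for m in bot.mark_of(n,sc)[:2]])
b=np.load("bed.npy");B=bedT(*b[:3])
print(proj(sc,[B[:3,:3]@l+B[:3,3] for l in([-.07,0,.034],[0,0,.011])]))
E
```

```text
[ 0.5477 -0.2415  0.37  ] [ 3.141 -0.     1.17 ] 15.35
pin_home []
jig_stop []
leaf_knob []
leaf_hole []
rest [(0.6, [314.3, 177.2])]
pin [(0.65, [315.1, 194.1])]
pin_grip [(0.65, [277.0, 319.4]), (0.62, [312.1, 205.2]), (0.54, [166.9, 111.6])]
rest at z 0 [ 0.548  -0.2405  0.    ]
pin at z 0.075 [ 0.5483 -0.2415  0.075 ]
pin_grip at z 0.11 [ 0.4736 -0.3283  0.11  ]
pin_grip at z 0.11 [ 0.546  -0.2407  0.11  ]
knob expected bed [np.float64(-0.03619481675399783), np.float64(0.10818123321161137)]
[ 0.45  0.52 -0.19  1.7   0.11  0.93 -0.19]
leaf_knob [(0.72, array([303.2, 226. ]))]
leaf_hole [(0.92, array([309.6, 197.1])), (0.73, array([349.6, 253.1]))]
[[306.56337129 223.60995983]
 [311.89707073 196.97420926]]
```

View pics/ortho.png

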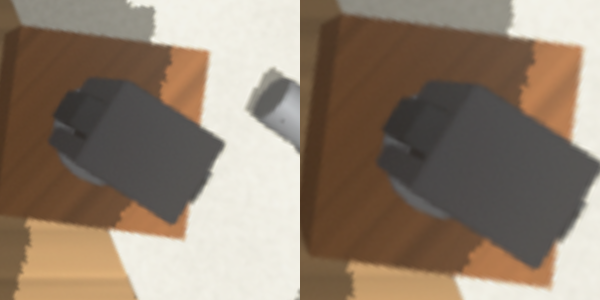

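The metric view shows the handle's top face centred on (151,151) of the left panel, about (0.548, -0.241). Its long side points along a yaw of about 58°, with a button showing at the left end (75,110).

```bash
python3 - <<'E'
from h import *
a=1.012
Rg=toolR([0,0,-1],[np.cos(a),np.sin(a),0])
rows([.548,-.2413,.33],Rg,12)
rows([.548,-.2413,.265],Rg,4,dict(position=np.array([.548,-.2413,.33]),tool_rot=R.from_matrix(Rg).as_euler('xyz')))
E
```

```text
12 x [0.003, 0.004, 0.332] [0.0, 0.0, -0.1178] norms mm,deg 3.315533225584976 6.750426919845319
4 x [0.0, 0.0, 1.625] [-0.0, -0.0, -0.0] norms mm,deg 16.25 8.156521531350023e-15
```

Request:
arm_command([
  [[0,0,0.332],[0,0,-0.1178],8],
  [[0,0,0.332],[0,0,-0.1178],8],
  [[0,0,0.332],[0,0,-0.1178],8],
  [[0,0,0.332],[0,0,-0.1178],8],
  [[0,0,0.332],[0,0,-0.1178],8],
  [[0,0,0.332],[0,0,-0.1178],8],
  [[0,0,0.332],[0,0,-0.1178],8],
  [[0,0,0.332],[0,0,-0.1178],8],
  [[0,0,0.332],[0,0,-0.1178],8],
  [[0,0,0.332],[0,0,-0.1178],8],
  [[0,0,0.332],[0,0,-0.1178],8],
  [[0,0,0.332],[0,0,-0.1178],8],
  [[0,0,0],[0,0,0],8],
])

```text
clock: 17.6
position: [0.5475, -0.242, 0.3295]
tool_rot: [3.141, -0.0, 2.584]
force: [-0.5, 0.1, 0.4]
grip_width: 0.0803
finger_force: 0.0
```

Request:
arm_command([
  [[0,0,1.6],[0,0,0],8],
  [[0,0,1.6],[0,0,0],8],
  [[0,0,1.6],[0,0,0],8],
  [[0,0,1.6],[0,0,0],8],
  [[0,0,0],[0,0,0],8],
])

```text
clock: 18.1
position: [0.5471, -0.2414, 0.2632]
tool_rot: [-3.141, -0.003, 2.582]
force: [-0.1, 0.2, 0.1]
grip_width: 0.0798
finger_force: 0.0
```

Request:
arm_command([
  [[0,0,0],[0,0,0],5],
  [[0,0,0],[0,0,0],4],
  [[0,0,0],[0,0,0],3],
  [[0,0,0],[0,0,0],2.5],
  [[0,0,0],[0,0,0],2.5],
  [[0,0,0],[0,0,0],2.5],
  [[0,0,0],[0,0,0],2.5],
], newtons=45)

```text
clock: 18.8
position: [0.5479, -0.242, 0.267]
tool_rot: [3.142, 0.002, 2.582]
force: [-1.9, -0.5, 7.4]
grip_width: 0.0351
finger_force: 44.4
```

Request:
arm_command([
  [[0,0,-1],[0,0,0],2.5],
  [[0,0,-2],[0,0,0],2.5],
  [[0,0,-2.5],[0,0,0],2.5],
  [[0,0,-2.5],[0,0,0],2.5],
  [[0,0,-2.5],[0,0,0],2.5],
  [[0,0,-2.5],[0,0,0],2.5],
  [[0,0,-1],[0,0,0],2.5],
])

```text
clock: 19.5
position: [0.5478, -0.2416, 0.4088]
tool_rot: [3.141, 0.004, 2.583]
force: [1.0, 0.2, -2.4]
grip_width: 0.0358
finger_force: 45.3
```

```bash
python3 - <<'E'
from h import *
b=np.load("bed.npy");B=bedT(*b[:3])
Ri=toolR(-B[:3,2],B[:3,1]);g=.011+.035+.155
for h in(.10,.075,0): print(h,B[:3,3]+B[:3,2]*(g+h))
rows(B[:3,3]+B[:3,2]*(g+.09),Ri,18)
sc=bot.grab_frame("scene");f=bot.grab_frame("wrist")
T=np.array(f["T_tool_cam"]);print(bot.observe()["grip_width"])
for n in("pin","pin_grip","pin_balls"):
    for w,ff in(("w",f),("sc",sc)):
        print(n,w,[(round(m["p"],2),np.round(m["at"],1).tolist()) for m in bot.mark_of(n,ff)[:3]])
st=bot.observe();Rt=R.from_euler('xyz',st["tool_rot"]).as_matrix()
print("expected scene pin,grip,balls",proj(sc,[st["position"]+Rt@[0,0,q] for q in(.19,.155,.23)]))
q=np.array([[0,0,.19],[0,0,.155],[0,0,.23]])-T[:3,3];q=q@T[:3,:3];r=np.hypot(q[:,0],q[:,1]);K=f["K"]
th=np.arctan2(r,q[:,2]);print("expected wrist",K[0,2]+K[0,0]*th*q[:,0]/r,K[1,2]+K[1,1]*th*q[:,1]/r)
a=cv2.resize(f["frame"],(400,250));c=cv2.resize(sc["frame"][60:235,180:460],(400,250),interpolation=cv2.INTER_CUBIC)
cv2.imwrite("pics/lift.png",cv2.cvtColor(np.vstack([f["frame"][:, 0:640][60:400],cv2.resize(sc["frame"][80:180,220:460],(640,260),interpolation=cv2.INTER_CUBIC)]),cv2.COLOR_RGB2BGR))
E
```

```text
0.1 [0.42784284 0.03189175 0.36067365]
0.075 [0.44006765 0.02928328 0.33902301]
0 [0.47674207 0.02145788 0.27407111]
18 x [1.237, 1.147, 0.033] [-0.0051, -0.0286, -0.0189] norms mm,deg 16.87771378906987 1.986087231658892
0.03522517595766591
pin w [(0.74, [312.8, 235.1]), (0.74, [165.6, 127.9])]
pin sc [(0.78, [252.5, 139.1]), (0.49, [245.0, 132.4]), (0.22, [316.5, 208.1])]
pin_grip w [(0.66, [167.9, 161.0])]
pin_grip sc [(0.96, [241.6, 148.5]), (0.51, [241.5, 118.9])]
pin_balls w [(0.83, [161.8, 80.5]), (0.79, [317.7, 217.3]), (0.37, [531.1, 86.5])]
pin_balls sc [(0.76, [270.4, 136.8])]
expected scene pin,grip,balls [[244.89701165 133.97778754]
 [243.49969383 123.05235919]
 [246.41681943 145.8609473 ]]
expected wrist [312.90335623 312.67738907 313.07995777] [239.89993897 269.19936326 217.41707967]
```

View pics/lift.png

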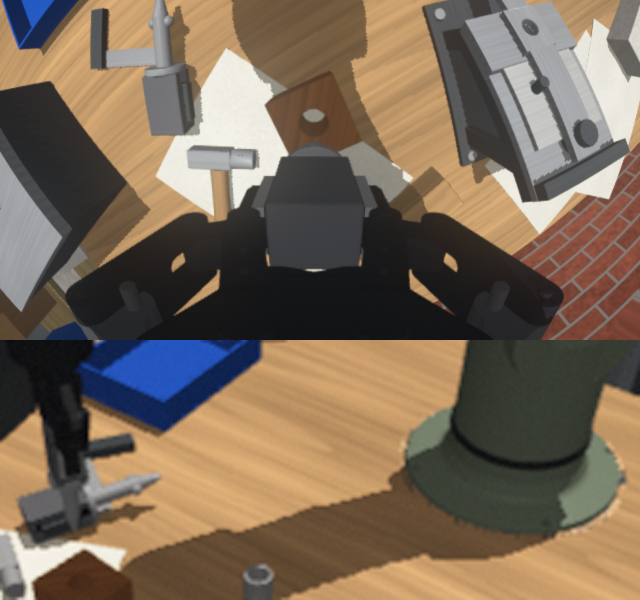

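```bash
python3 - <<'E'
from h import *
st=bot.observe();f=bot.grab_frame("wrist");tp=bot.grab_frame("top");sc=bot.grab_frame("scene")
D=lambda p,r:dict(position=np.array(p),tool_rot=np.array(r))
Rw=[wray(f,(416.2,226),D([.457,-.241,.4197],[3.142,0,.342])),wray(f,(613.6,83.3),D([.4002,.0605,.3342],[-2.964,-.357,-.593])),wray(f,(60.8,334.8),D([.547,.1178,.3597],[3.141,0,2.393]))]
Rn=wray(f,(167.9,161),st)
print(tri(Rw),tri(Rw+[Rn]))
for n,ff in(("top",tp),("scene",sc)):
    print(n,[(round(m["p"],2),np.round(m["at"],1).tolist()) for m in bot.mark_of("pin_grip",ff)[:3]],[np.round(m["rect"]).tolist() for m in bot.find_in("pin",ff)[:3]])
t0=cv2.imread("pics/top.png");t1=cv2.cvtColor(tp["frame"],cv2.COLOR_RGB2BGR)
s0=cv2.imread("pics/scene.png");s1=cv2.cvtColor(sc["frame"],cv2.COLOR_RGB2BGR)
z=lambda i,y,x:cv2.resize(i[y:y+90,x:x+120],(400,300),interpolation=cv2.INTER_CUBIC)
cv2.imwrite("pics/cmp.png",np.vstack([np.hstack([z(t0,225,370),z(t1,225,370)]),np.hstack([z(s0,90,220),z(s1,90,220)])]))
E
```

```text
(array([ 0.43635541, -0.39104291,  0.02000966]), [np.float64(1.0), np.float64(2.3), np.float64(2.3)]) (array([ 0.43608266, -0.38630613,  0.02297929]), [np.float64(4.1), np.float64(2.0), np.float64(1.7), np.float64(4.2)])
top [(0.67, [412.6, 192.3])] [[287.0, 134.0, 61.0, 96.0], [404.0, 194.0, 9.0, 9.0]]
scene [(0.56, [242.4, 125.2])] [[237.0, 114.0, 19.0, 40.0], [226.0, 129.0, 58.0, 32.0]]
```

View pics/cmp.png

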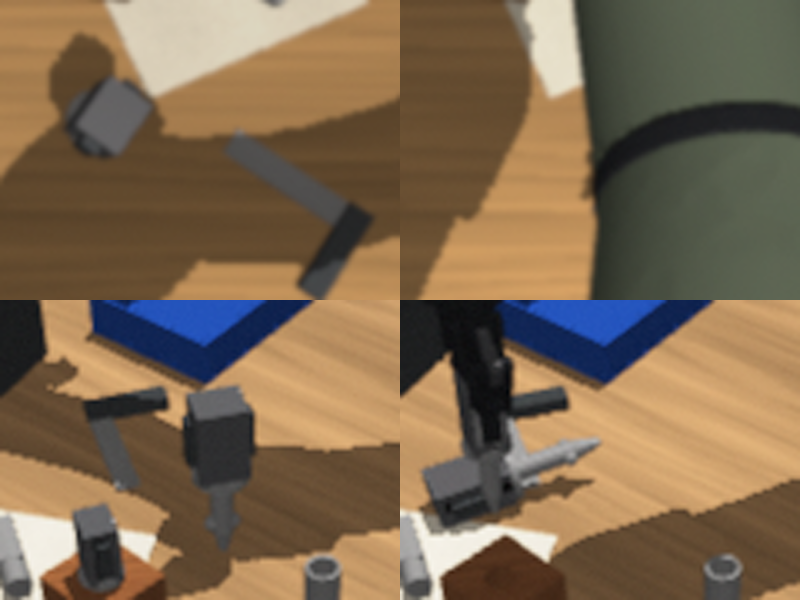

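The comparison shows that my pin hangs straight in the gripper. The look-alike pin, balanced on its tip at the start, has fallen over. It was already lying down by the first wrist picture, and the arm had not been near it.

```bash
python3 - <<'E'
from h import *
b=np.load("bed.npy");B=bedT(*b[:3])
st=bot.observe();print(st["qpos"].round(2),st["clock"])
Ri=toolR(-B[:3,2],B[:3,1]);g=.201
from scipy.spatial.transform import Slerp
R0=R.from_euler('xyz',st["tool_rot"]);Rm=Slerp([0,1],R.concatenate([R0,R.from_matrix(Ri)]))(.5)
p=np.array([.485,-.08,.43])
rows(p,Rm.as_matrix(),9)
rows(B[:3,3]+B[:3,2]*(g+.085),Ri,8,dict(position=p,tool_rot=Rm.as_euler('xyz')))
E
```

```text
[ 0.7   0.53 -0.56  1.65  0.31  1.05  1.06] 20.25
9 x [1.417, 1.275, -0.418] [-0.0051, -0.0288, -0.0189] norms mm,deg 19.511778544371676 1.9945351052833191
8 x [1.331, 1.106, 0.603] [-0.0057, -0.0324, -0.0213] norms mm,deg 18.327265526102618 2.2438519934437324
```

Request:
arm_command([
  [[1.417,1.275,-0.418],[-0.005,-0.029,-0.019],2.5],
  [[1.417,1.275,-0.418],[-0.005,-0.029,-0.019],2.5],
  [[1.417,1.275,-0.418],[-0.005,-0.029,-0.019],2.5],
  [[1.417,1.275,-0.418],[-0.005,-0.029,-0.019],2.5],
  [[1.417,1.275,-0.418],[-0.005,-0.029,-0.019],2.5],
  [[1.417,1.275,-0.418],[-0.005,-0.029,-0.019],2.5],
  [[1.417,1.275,-0.418],[-0.005,-0.029,-0.019],2.5],
  [[1.417,1.275,-0.418],[-0.005,-0.029,-0.019],2.5],
  [[1.417,1.275,-0.418],[-0.005,-0.029,-0.019],2.5],
])

```text
clock: 21.15
position: [0.4845, -0.0792, 0.4301]
tool_rot: [3.119, 0.265, 2.752]
force: [0.8, 0.1, -2.2]
grip_width: 0.0353
finger_force: 45.3
```

Request:
arm_command([
  [[1.331,1.106,0.603],[-0.0057,-0.0324,-0.0213],2.5],
  [[1.331,1.106,0.603],[-0.0057,-0.0324,-0.0213],2.5],
  [[1.331,1.106,0.603],[-0.0057,-0.0324,-0.0213],2.5],
  [[1.331,1.106,0.603],[-0.0057,-0.0324,-0.0213],2.5],
  [[1.331,1.106,0.603],[-0.0057,-0.0324,-0.0213],2.5],
  [[1.331,1.106,0.603],[-0.0057,-0.0324,-0.0213],2.5],
  [[1.331,1.106,0.603],[-0.0057,-0.0324,-0.0213],2.5],
  [[1.331,1.106,0.603],[-0.0057,-0.0324,-0.0213],2.5],
  [[0,0,0],[0,0,0],2.5],
  [[0,0,0],[0,0,0],2.5],
])

```text
clock: 22.15
position: [0.4354, 0.0301, 0.3477]
tool_rot: [-3.139, 0.524, 2.934]
force: [-0.2, 0.9, -1.6]
grip_width: 0.0352
finger_force: 45.5
```

```bash
cat > chk.py <<'E'
from h import *
import sys
b=np.load("bed.npy");B=bedT(*b[:3])
st=bot.observe();print(st["qpos"].round(2),st["clock"],st["force"].round(1))
Ri=toolR(-B[:3,2],B[:3,1]);Rt=R.from_euler('xyz',st["tool_rot"]).as_matrix()
print("axis err deg",np.degrees(R.from_matrix(Ri.T@Rt).as_rotvec()).round(2))
for n,q in(("tip",.256),("org",.19)): print(n,"in bed mm",(B[:3,:3].T@(st["position"]+Rt@[0,0,q]-B[:3,3])*1000).round(1))
rows(B[:3,3]+B[:3,2]*(.201+float(sys.argv[1])),Ri,int(sys.argv[2]))
E
python3 chk.py .07 4; python3 - <<'E'
from h import *
b=np.load("bed.npy");B=bedT(*b[:3])
st=bot.observe();f=bot.grab_frame("wrist");save(f,"w8");sc=bot.grab_frame("scene")
cv2.imwrite("pics/pre.png",cv2.cvtColor(np.hstack([f["frame"][130:400,170:470],cv2.resize(sc["frame"][110:290,210:410],(300,270),interpolation=cv2.INTER_CUBIC)]),cv2.COLOR_RGB2BGR))
for n in ("leaf_hole","pin_home","leaf_knob","pin_balls","pin","jig_stop"):
    print(n,"w",[(round(m["p"],2),np.round(m["at"],1).tolist()) for m in bot.mark_of(n,f)[:2]],"s",[(round(m["p"],2),np.round(m["at"],1).tolist()) for m in bot.mark_of(n,sc)[:2]])
print(proj(sc,[B[:3,:3]@l+B[:3,3] for l in([0,0,.011],[-.07,0,.034])]).round(1))
E
```

```text
[ 0.07  0.26 -0.42  2.3   1.26  0.38 -0.1 ] 22.15 [-0.2  0.9 -1.6]
axis err deg [ 0.07 -0.03 -0.11]
tip in bed mm [ 0.4 -0.4 29.9]
org in bed mm [ 0.4 -0.4 95.9]
4 x [0.006, 0.004, 0.373] [-0.0003, 0.0001, 0.0005] norms mm,deg 3.727887509076371 0.034174481092656035
leaf_hole w [(0.85, [318.8, 199.4])] s []
pin_home w [(0.67, [316.4, 198.2])] s [(0.97, [315.9, 208.7])]
leaf_knob w [(0.57, [319.3, 113.2])] s [(0.72, [341.2, 198.2])]
pin_balls w [(0.75, [314.9, 215.6]), (0.19, [212.1, 236.6])] s [(0.7, [322.3, 190.7]), (0.63, [271.6, 137.2])]
pin w [(0.88, [312.9, 237.8]), (0.88, [6.9, 105.1])] s [(0.89, [253.9, 141.0]), (0.84, [327.9, 179.9])]
jig_stop w [(0.58, [210.3, 236.6])] s [(0.95, [296.9, 196.2])]
[[316.1 208.3]
 [336.2 198.3]]
```

View pics/pre.png

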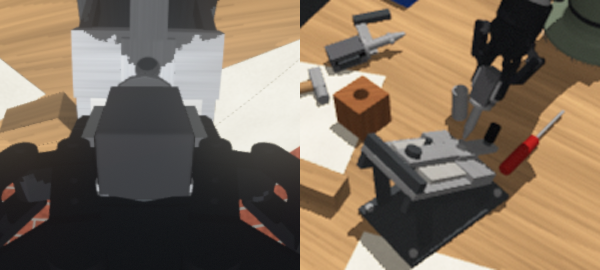

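The wrist view shows the handle held squarely, and the leaf's hole just beyond it at about (318,197). The scene view shows the pin's tip over the closed leaf.

```bash
python3 - <<'E'
from h import *
b=np.load("bed.npy");B=bedT(*b[:3])
st=bot.observe();Rt=R.from_euler('xyz',st["tool_rot"]).as_matrix()
f=bot.grab_frame("wrist");g=cv2.cvtColor(f["frame"],cv2.COLOR_RGB2GRAY)
def bed(px,h):
    c,d=wray(f,px,st);z=B[:3,2];x=c+d*(((B[:3,3]+h*z-c)@z)/(d@z));return (B[:3,:3].T@(x-B[:3,3])*1000).round(1)
for n,h in(("leaf_hole",.011),("leaf_knob",.034),("pin_home",.011),("jig_stop",.018)):
    print(n,[(round(m["p"],2),bed(m["at"],h)) for m in bot.mark_of(n,f)[:1]])
print(f["K"][0])
for r in range(182,212,3): print(r,g[r,298:340:2])
E
```

```text
leaf_hole [(0.59, array([-0.4,  5.3, 11. ]))]
leaf_knob [(0.95, array([-71.3,   5.2,  34. ]))]
pin_home [(0.59, array([-1.9,  3.8, 11. ]))]
jig_stop []
[309.70691629   0.         314.00670193]
182 [105 108 105 108 108 107 107 106 107 107 108 106 106 109 109 109 109 111
 107 108 108]
185 [111 108 106 109 108 106 107 105 107 104 103 103 105 109 108 109 110 111
 108 108 108]
188 [118 108 106 108 107 106  97  80  65  65  63  65  67  82 101 110 110 110
 107 109 108]
191 [167 109 110 109 104  85  64  61  63  63  63  62  64  62  66  94 109 111
 107 112 112]
194 [204 205 210 125 116  68  64  62  63  62  63  63  63  62  66  80 100 110
 117 209 213]
197 [213 217 214 199 103  82  71  63  63  63  63  63  64  71  82  81 101 208
 208 214 213]
200 [212 217 213 202 108  84  82  82  79  77  77  78  82  83  81  85 139 214
 213 213 211]
203 [211 216 213 212 145  85  86  86  85  86  86  84  83  83  87  92 174 215
 212 212 210]
206 [193 159 127 117  91  88  92  97 101  99  94  88  86  86  87 119 195 215
 212 211 209]
209 [ 93 101 105 106 105 105 105 104 104 104 105 104 105 106 107 101  90 108
 188 209 210]
```

Request:
arm_command([
  [[0,0.19,0],[0,0,0],2.5],
  [[0,0.19,0.5],[0,0,0],2.5],
  [[0,0,1],[0,0,0],2.5],
  [[0,0,1],[0,0,0],2.5],
  [[0,0,0],[0,0,0],2.5],
])

```text
clock: 23.6
position: [0.4485, 0.0311, 0.3251]
tool_rot: [-3.14, 0.524, 2.932]
force: [-0.1, 0.4, -2.1]
grip_width: 0.0353
finger_force: 45.4
```

Request:
arm_command([
  [[0,0,0.6],[0,0,0],2.5],
  [[0,0,0.6],[0,0,0],2.5],
  [[0,0,0],[0,0,0],2.5],
])

```text
clock: 23.9
position: [0.4542, 0.0298, 0.3154]
tool_rot: [-3.14, 0.525, 2.932]
force: [0.6, -0.0, -1.8]
grip_width: 0.0352
finger_force: 45.4
```

```bash
python3 chk.py 0 5; python3 - <<'E'
from h import *
st=bot.observe();Rt=R.from_euler('xyz',st["tool_rot"]).as_matrix()
print("force tool",(Rt.T@st["force"]).round(1),"moment",(Rt.T@st["moment"]).round(2))
E
```

```text
[ 0.04  0.36 -0.39  2.29  1.48  0.38 -0.31] 23.9 [ 0.6 -0.  -1.8]
axis err deg [ 0.07 -0.06 -0.05]
tip in bed mm [ 0.3  3.1 -7.3]
org in bed mm [ 0.3  3.2 58.7]
5 x [0.002, -0.068, 0.953] [-0.0003, 0.0002, 0.0002] norms mm,deg 9.556203976127723 0.020814994238064884
force tool [0.3 0.1 1.8] moment [0.02 0.83 0.04]
```

Request:
arm_command([
  [[0,0,0.5],[0,0,0],2.5],
  [[0,0,0.5],[0,0,0],2.5],
  [[0,0,0],[0,0,0],2.5],
])

```text
clock: 24.2
position: [0.4593, 0.0286, 0.3064]
tool_rot: [-3.14, 0.525, 2.932]
force: [-0.3, -0.2, -2.6]
grip_width: 0.0354
finger_force: 45.4
```

```bash
cat > fc.py <<'E'
from h import *
st=bot.observe();Rt=R.from_euler('xyz',st["tool_rot"]).as_matrix()
b=np.load("bed.npy");B=bedT(*b[:3])
print("force tool",(Rt.T@st["force"]).round(1),"moment",(Rt.T@st["moment"]).round(2),"org bed",(B[:3,:3].T@(st["position"]+Rt@[0,0,.19]-B[:3,3])*1000).round(1),st["grip_width"],st["clock"])
E
python3 fc.py
```

```text
force tool [ 1.5 -0.3  2.2] moment [0.02 0.79 0.01] org bed [ 0.3  3.1 48.3] 0.03541385123478776 24.2
```

Request:
arm_command([
  [[0,0,0.5],[0,0,0],2.5],
  [[0,0,0.5],[0,0,0],2.5],
  [[0,0,0.5],[0,0,0],2.5],
  [[0,0,0],[0,0,0],2.5],
])

```text
clock: 24.6
position: [0.4666, 0.027, 0.2932]
tool_rot: [-3.14, 0.524, 2.932]
force: [0.2, -0.2, -2.8]
grip_width: 0.0353
finger_force: 45.4
```

```bash
python3 fc.py
```

```text
force tool [ 1.2 -0.2  2.6] moment [0.   0.8  0.01] org bed [ 0.2  3.1 33.1] 0.03529695774283092 24.6
```

Request:
arm_command([
  [[0,0,0.5],[0,0,0],2.5],
  [[0,0,0.5],[0,0,0],2.5],
  [[0,0,0.4],[0,0,0],2.5],
  [[0,0,0.3],[0,0,0],2.5],
  [[0,0,0],[0,0,0],2.5],
])

```text
clock: 25.1
position: [0.4749, 0.0252, 0.2787]
tool_rot: [-3.14, 0.525, 2.932]
force: [-0.2, 0.6, -2.8]
grip_width: 0.0353
finger_force: 45.4
```

Request:
arm_command([
  [[0,0,0.2],[0,0,0],2.5],
  [[0,0,0.1],[0,0,0],2.5],
  [[0,0,0],[0,0,0],2.5],
])

```text
clock: 25.4
position: [0.4763, 0.025, 0.2765]
tool_rot: [-3.14, 0.525, 2.932]
force: [0.2, -0.3, -3.1]
grip_width: 0.0354
finger_force: 45.4
```

```bash
python3 fc.py
```

```text
force tool [ 1.4 -0.2  2.8] moment [0.   0.82 0.02] org bed [ 0.5  3.1 13.7] 0.03540811579001427 25.4
```

Request:
arm_command([
  [[0,0,0.15],[0,0,0],2.5],
  [[0,0,0.1],[0,0,0],2.5],
  [[0,0,0],[0,0,0],2.5],
])

```text
clock: 25.7
position: [0.4767, 0.0252, 0.2755]
tool_rot: [-3.14, 0.527, 2.933]
force: [-30.6, 4.7, 40.9]
grip_width: 0.0355
finger_force: 51.1
```

Request:
arm_command([
  [[0,0,0.1],[0,0,0],2.5],
  [[0,0,0],[0,0,0],2.5],
])

```text
clock: 25.9
position: [0.4771, 0.0253, 0.2749]
tool_rot: [-3.141, 0.527, 2.933]
force: [-36.0, 5.6, 50.1]
grip_width: 0.0352
finger_force: 52.5
```

```bash
python3 fc.py
```

```text
force tool [  6.3  -2.  -61.6] moment [0.96 1.78 0.46] org bed [ 0.8  3.9 11.9] 0.035225693586200174 25.9
```

Request:
arm_command([
  [[0,0,-0.15],[0,0,0],2.5],
  [[0,0,0],[0,0,0],2.5],
  [[0,0,0],[0,0,0],5.5],
  [[0,0,0],[0,0,0],8],
  [[0,0,0],[0,0,0],8],
  [[0,0,0],[0,0,0],8],
  [[0,0,0],[0,0,0],8],
])

```text
clock: 26.6
position: [0.4773, 0.0248, 0.2748]
tool_rot: [-3.14, 0.525, 2.932]
force: [-0.2, -0.7, 0.1]
grip_width: 0.0803
finger_force: 0.0
```

Request:
arm_command([
  [[0,0,-1],[0,0,0],8],
  [[0,0,-1.5],[0,0,0],8],
  [[0,0,-1.5],[0,0,0],8],
  [[0,0,-1.5],[0,0,0],8],
  [[0,0,-1.5],[0,0,0],8],
  [[0,0,-1.5],[0,0,0],8],
  [[0,0,0],[0,0,0],8],
])

```text
clock: 27.3
position: [0.4353, 0.0339, 0.3497]
tool_rot: [-3.141, 0.527, 2.932]
force: [0.2, -0.2, -0.0]
grip_width: 0.08
finger_force: 0.0
```

```bash
python3 fc.py; python3 - <<'E'
from h import *
st=bot.observe();b=np.load("bed.npy");B=bedT(*b[:3])
f=bot.grab_frame("wrist");sc=bot.grab_frame("scene")
for n in("pin","pin_grip","leaf_knob"):
    print(n,[(round(m["p"],2),np.round(m["at"],1).tolist()) for m in bot.mark_of(n,f)[:2]],[(round(m["p"],2),np.round(m["at"],1).tolist()) for m in bot.mark_of(n,sc)[:2]])
print(proj(sc,[B[:3,:3]@l+B[:3,3] for l in([0,.004,.011],[0,.004,.046],[-.07,.004,.034])]).round(1))
cv2.imwrite("pics/fin.png",cv2.cvtColor(np.hstack([f["frame"][60:400,150:480],cv2.resize(sc["frame"][130:270,240:390],(364,340),interpolation=cv2.INTER_CUBIC)]),cv2.COLOR_RGB2BGR))
E
```

```text
force tool [-0.2 -0.1  0.1] moment [-0.01  0.52  0.04] org bed [ 1.1  3.4 98. ] 0.07996534331223137 27.3
pin [(0.97, [9.1, 106.9]), (0.63, [310.2, 194.8])] [(0.88, [252.0, 140.6]), (0.82, [319.3, 208.1])]
pin_grip [(0.62, [310.7, 205.4]), (0.59, [17.7, 128.9])] [(0.87, [242.3, 145.7]), (0.59, [320.6, 196.2])]
leaf_knob [(0.95, [316.7, 108.2])] [(0.67, [339.1, 195.5])]
[[317.2 209.2]
 [322.6 197.6]
 [337.2 199.2]]
```

View pics/fin.png

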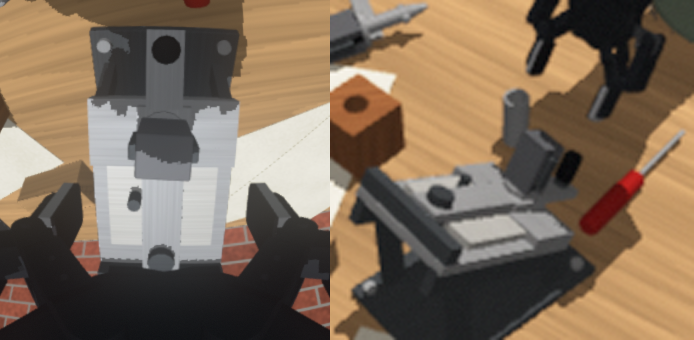

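The final view shows the pin seated on the shut leaf with both buttons out (crop columns 128 and 198). The stop at (134,200) touches the leaf's edge, and the gripper is clear.

```bash
python3 -c "
from workcell import bot
print(bot.job_done())"
```

```text
the job is handed in; nothing more can be done
None
```

The leaf is shut against its stop, and the right pin is through both holes with its collar on the leaf and both buttons sprung out; I handed it in at about 27 s, though the judged result was not shown. One look-alike pin, which stood on its tip, fell over near the start: it was already down in the first wrist picture, and the gripper's fingertips had stayed well above it.

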